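# Bring up the inspection lamp and hold the amber glass cell in its beam

## Robot

A 6-joint arm with a two-finger parallel gripper is mounted at the origin on the work surface. World frame = base frame: x ahead of the robot, y to its left, z up, the work surface at z = 0. Lengths are in mm, angles in rad, forces in N, time in s.
With the tool pointing down it reaches from about 300 to 775 mm from the base axis. Payload 14.6 kg.
Tool frame: the origin (TCP) lies midway between the tips of the shut fingers; the grasp point (between the pads) lies grasp_offset behind it (grasp_offset is the distance from the TCP to the grasp point, in mm); z points along the fingers, y is the line along which they close (so a half turn about z gives the same grasp; the last joint's range is limited). The gripper opens to 94 mm and grips with 3 to 60 N. Pads are 16 mm wide; open, the fingers measure 119 mm over their backs; the gripper's body (75 mm by 177 mm) begins 78 mm behind the grasp point.
Start: joints at [-1.286, 0.3, 1.521, -0, 1.321, -0.067], TCP at [189.516, -516.307, 205.446] pointing down, gripper open.
Joint ranges: [-3.03, 3.03], [-0.79, 2.21], [0.23, 2.52], [-1.04, 4.18], [0, 3.07], [-2.55, 2.55]. Speed limits (rad/s): [2.22, 2.22, 2.57, 3.14, 3.14, 3.14].

## Interface

Orientations are given as [roll, pitch, yaw] about the fixed x, y, z axes, in that order (R = Rz(yaw) Ry(pitch) Rx(roll)).
In Python, from cell import * gives the robot as it stands. The module is installed in compiled form; this text tells all that it offers.
- The arm moves only by the shell command python3 -m jog 'ROWS' [FORCE]. ROWS is JSON, a list of rows, each a list of 3 entries, a list of its own where there are three numbers: the finger opening in mm, from 0 to 94, then the shift along the tool's x, y, z in units of 50 mm (1.0 is 50 mm), then the turn about the tool's z in units of 180 degrees (1.0 is 180 degrees). In form: [[fingers, [dx, dy, dz], twist], ...]. A call has 1 to 20 rows; each row shifts and turns the commanded pose from where the row before left it, along the tool's axes as they then stand; what a row does not reach is not made up. A row lasts 1/10 s, in which the tool goes at most 50 mm and 8.59 degrees, less where a joint would pass 70% of its speed; a pose out of reach is approached as far as the arm can. A call with a number of a shift or a turn outside -1 to 1 is refused whole. A call with a gripper value outside its range is refused whole. The fingers move at their own pace and stop on an object; FORCE is the grip in N (left out, the last holds). Time passes only in rows, so rows that do not move let the fingers close. It gives the time, the measured TCP pose, the force, the opening and the grip force at its end, in the units of the state.
- read_state(): the state, without advancing time (a new reading comes with each control period).
- camera(name): name is "scene" or "top"; returns the picture (480x640x3 uint8, red, green, blue); there is no depth.
- calibration(name): a dict with "mtx" (3x3 intrinsics, pixels), "cam_to_world" (4x4, takes a point from camera to world coordinates). Camera axes: x right, y down, z forward; pixel columns grow to the right and rows downward; lengths in mm; the calibration is good to about 2 mm. A picture is of the moment at which its call begins. calibration takes no time and is no camera call.
- sign_off(): hands the job in; it is judged then, once.
Trained networks look in the newest picture that a camera, given by its name, has taken for a name from the list of things; names that differ only in an ending like _2 or _b are one class to them, and where a whole thing is asked for, a point or a joint stands for the part that bears it (a point fixed in the world has none). Each returns a list of dicts, best first, with "conf" (0 to 1); they miss things now and then, are a little off and sometimes report something else, mostly with a low value. They report only what shows in the picture. A call takes as long as a camera call. They do not tell look-alikes from the thing itself.
- regions_of(camera, query): "pixels" (480x640 bool, what is visible of it) and "rect" ([centre column, centre row, width, height] in pixels, round what is visible of it).
The state is a dict: "clock": time; "joints": joint angles; "qd": joint speeds; "effort": joint torques, N m; "eef_pos": TCP position; "eef_rot": TCP orientation; "wrist_force": force on the tool from outside, world axes, zero at the start; "moment": the same for the moment, N m; "finger_gap": finger opening in mm; "finger_force": force on a finger pad.
Only numpy, scipy, OpenCV 4.12 (cv2) and the standard library are available. Lean on these libraries where they do the work, as an engineer would, in place of code of your own. Each camera call takes 0.05 s, during which the arm holds its last target. There are 200 camera calls.

## Task

Bring the oil inspection lamp up to full: turn the cranked handwheel on the variable transformer clockwise, almost one whole turn, right round to its stop, and leave it there. Then lift the amber glass colour cell out of the rack, gripping it by its two frosted faces with never a finger on the clear ones, and hold it upright in the light path midway between lamp and viewing screen, its middle centred on the beam and its clear faces square across it, touching neither lamp nor screen. Finish while still holding it there in the gripper, steady, and leave the other cells, the bearing and the yellow tester as they stand.

Things in the scene. Friction and masses are not known exactly. Their poses are not given: they have to be found in the camera images.
- handwheel (a joint): Angle of the black three-spoke handwheel on the variable transformer, rad: 0 at the dial's zero, growing clockwise seen from above, hard stop at 5.95 (full, 341 degrees). Starts between 0 and 0.35, stays where it is left; about 2 N at the handle turns it. Vertical axis, 112 mm across, round 12 mm rim; a red pointer runs over a white dial.
- wheel_centre (a point): Point on the handwheel's axis at the height of handle_grip (165 mm above the table).
- handle_grip (a point): Middle of the red crank handle standing upright on the rim, 50 mm from the wheel's axis: 18 mm in diameter, freely revolving on its pin, so that it can be gripped while the wheel carries it round. Its cylinder reaches from 22 mm below this point to 26 mm above it; the rim's top lies 24 mm below this point.
- variac: Variable transformer, fixed to the table: slate-blue drum 160 mm across and 106 mm high with a white dial on top, the handwheel above it (rim's top at 141 mm, handle's top at 191 mm), a grey terminal box on its side toward the robot reaching 110 mm from the axis. Origin under its centre, z up.
- lamp_bed: Fixed aluminium bed, 75 x 290 x 18 mm, with the blue inspection lamp and white screen. Origin at table height under the middle of the empty 120 mm gap; z up; y along the beam, from screen to lamp. Lens ends at y = +60 mm (barrel 54 mm across; lamp house 82 x 88 mm, top at 180 mm); screen faces it at y = -61 mm in a black 86 x 86 mm frame, top at 173 mm.
- beam_middle (a point): Middle of the light path: on the beam's axis, midway between lens and screen, 130 mm above the table. Its axes are those of lamp_bed (y along the beam).
- rack: Fixed grey plastic rack, 55 (x) x 170 (y) x 30 mm high, with three square sockets 27 x 27 mm, 22 mm deep, at y = -50, 0 and +50 mm, one cell in each. Origin under its centre, z up.
- amber_cell: Solid amber glass cell, upright bar 25 x 25 x 75 mm, 90 to 150 g, in any one of the rack's sockets, its foot 8 mm above the table, 53 mm showing above the rack. Origin at the centre of its underside, z up. The whole faces on its +x and -x sides are frosted (pale, matt): grip these. Those on its +y and -y sides are the clear windows: keep the fingers off them.
- amber_cell_middle (a point): Middle of the amber cell, 37.5 mm above its underside; the light is to pass here along the cell's y axis.
- amber_cell_windows: The two clear amber faces of the cell (each 19 mm wide, between the 3 mm edges of the frosted sides). Same origin and axes as amber_cell.
- green_cell: Green glass cell of the same shape in another socket: stays in the rack.
- clear_cell: Clear glass cell of the same shape in another socket: stays in the rack.
- tester: Yellow insulation tester, 105 x 190 x 55 mm, lying on the table: leave alone. Origin under its centre.
- bearing: Ball bearing, 72 mm across, 17 mm high, lying flat on the table: leave alone. Origin under its centre.
Mind the look-alikes: they are no part of the job. Of the things that look like the amber_cell, the largest one is meant.

How it is judged (in metres and radians):
On the way, in this order (a step that is already met when the one before it is completed fails the run):
1. the handwheel is turned clockwise to its stop (value of joint handwheel above 5.7 rad), for 0.2 s.
2. the amber cell is lifted out of the rack in the fingers (contact force between the fingers and amber_cell above 1 N and z of amber_cell in the frame of rack above 0.035 m), for 0.2 s.
At the end, for the whole second after the job is handed in: Wheel within 0.25 rad of its stop; the fingers alone hold the amber cell, at rest, its middle within 6 mm of the beam sideways, 10 mm in height, 25 mm of the gap's middle along it, clear faces square within 9 degrees, upright within 7 degrees (value of joint handwheel above 5.7 rad and x of amber_cell_middle in the frame of beam_middle between -0.006 and 0.006 m and y of amber_cell_middle in the frame of beam_middle between -0.025 and 0.025 m and z of amber_cell_middle in the frame of beam_middle between -0.01 and 0.01 m and angle between the y axis of amber_cell and the y axis of lamp_bed, either way round below 0.16 rad and angle between amber_cell's own z axis and vertical below 0.12 rad and height (world z) of amber_cell above 0.06 m and contact force between the fingers and amber_cell above 1 N and contact force between amber_cell and lamp_bed below 0.05 N and contact force between amber_cell and rack below 0.05 N and linear speed of amber_cell below 0.02 m/s); the arm keeps its last pose, push and grip.
It fails at once if the fingers press on a clear face of the amber cell (contact force between the fingers and amber_cell_windows above 0.5 N).
It fails at once if another cell, the bearing or the tester is moved (distance of any of green_cell, clear_cell, bearing, tester from where it was at the start of the episode above 0.02 m).
It also fails if it takes over 51 s, if anything falls off the work surface, if the arm or the gripper's body presses on something with over 40 N, if the wrist force passes 120 N, or if a joint passes its speed limit or range.

## Working session

There is one attempt and no reset: what is moved stays moved. The work goes in short steps, Python scripts to look and compute and a shell command to move; the robot and the scene stay as the last step left them, time stands still between calls to the robot, and variables do not carry over. Pictures are saved under pics/ and viewed, at most 10 in all, crops included, and the job is handed in when it is done.

```bash
mkdir -p pics
python3 - <<'E'
from cell import *
import cv2
for n in("scene","top"):
    im=camera(n);cv2.imwrite(f"pics/{n}0.png",im[:,:,::-1])
    c=calibration(n);print(n,c["mtx"].round(1).tolist(),c["cam_to_world"].round(3).tolist())
    for q in("handwheel","handle_grip","variac","lamp_bed","rack","amber_cell","green_cell","clear_cell","tester","bearing"):
        print(q,[(round(r["conf"],2),[round(float(v)) for v in r["rect"]]) for r in regions_of(n,q)[:4]])
s=read_state();print(s)
E
```

```text
scene [[564.1, 0.0, 315.9], [0.0, 564.1, 240.5], [0.0, 0.0, 1.0]] [[0.554, 0.681, -0.478, 1081.429], [0.832, -0.457, 0.313, -288.525], [-0.005, -0.572, -0.821, 990.657], [0.0, 0.0, 0.0, 1.0]]
handwheel [(0.79, [133, 303, 70, 59])]
handle_grip [(0.58, [132, 300, 69, 59]), (0.56, [157, 294, 15, 16])]
variac [(0.61, [143, 322, 105, 104])]
lamp_bed [(0.96, [359, 260, 151, 129]), (0.4, [300, 209, 23, 29])]
rack [(0.86, [303, 220, 80, 51])]
amber_cell [(0.89, [301, 208, 22, 28]), (0.67, [275, 189, 16, 23]), (0.51, [311, 245, 10, 22]), (0.36, [300, 218, 80, 48])]
green_cell [(0.86, [282, 216, 16, 26])]
clear_cell [(0.71, [324, 196, 16, 23])]
tester [(0.73, [238, 437, 125, 84])]
bearing [(0.71, [383, 170, 33, 31])]
top [[544.1, 0.0, 325.0], [0.0, 544.1, 239.3], [0.0, 0.0, 1.0]] [[-0.013, -0.993, 0.113, 438.189], [-1.0, 0.013, -0.009, 52.408], [0.007, -0.114, -0.994, 1252.138], [0.0, 0.0, 0.0, 1.0]]
handwheel [(0.6, [489, 266, 54, 54])]
handle_grip []
variac []
lamp_bed [(0.91, [295, 211, 134, 62])]
rack [(0.81, [302, 299, 77, 28])]
amber_cell [(0.72, [301, 299, 11, 12]), (0.65, [309, 341, 12
[... 222 characters left out ...]
200, 312, 31, 33])]
{'clock': 1.1, 'joints': array([-1.28556198e+00,  2.99874491e-01,  1.52099522e+00,  6.15761386e-05,
        1.32067843e+00, -6.66115800e-02]), 'qd': array([ 0.00142193, -0.00223481, -0.00015466,  0.0010571 ,  0.00039452,
       -0.00035975]), 'effort': array([-3.98826451e-04, -5.31672835e+01, -3.52922738e+01,  7.08936690e-02,
        2.13125028e-02,  3.33166028e-07]), 'eef_pos': array([ 189.55350129, -516.30314675,  205.46160283]), 'eef_rot': array([ 3.14154427e+00, -5.65657027e-05,  3.51830688e-01]), 'wrist_force': array([ 0.92078105, -0.02873063, -1.17205622]), 'moment': array([ 0.01578827,  0.01169066, -0.00390235]), 'finger_force': 0.0, 'finger_gap': 93.9308801160814}
```

View pics/scene0.png

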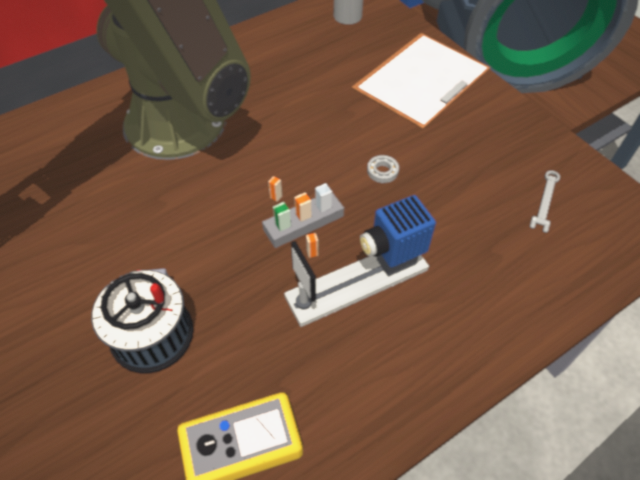

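View pics/top0.png

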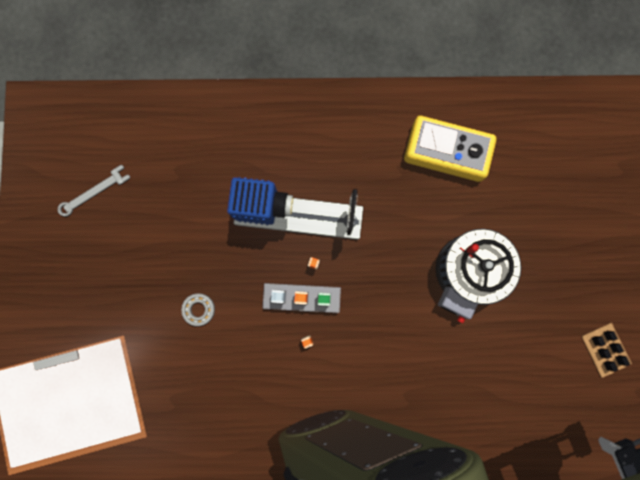

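The pictures show the transformer at scene (143,322) and top (487,265), with its red handle at top (474,250), the bed and lamp at top (295,211), and the rack at top (302,299).

There are three amber cells in the top picture: (301,299) in the rack's middle socket, and loose ones at (313,263) and (307,342). The racked one fits, being in a socket and the largest. I'll confirm it in a crop.

```bash
cat > h.py <<'E'
from cell import *
import cv2,numpy as np
def w2p(n,P):
    c=calibration(n);T=np.linalg.inv(c["cam_to_world"]);P=np.atleast_2d(P).astype(float)
    q=P@T[:3,:3].T+T[:3,3];q=q@np.array(c["mtx"]).T;return q[:,:2]/q[:,2:]
def p2w(n,uv,z):
    c=calibration(n);M=np.array(c["cam_to_world"]);uv=np.atleast_2d(uv).astype(float)
    d=np.c_[uv,np.ones(len(uv))]@np.linalg.inv(c["mtx"]).T@M[:3,:3].T
    return M[:3,3]+d*((z-M[2,3])/d[:,2])[:,None]
E
python3 - <<'E'
from h import *
t=camera("top");s=camera("scene")
a=cv2.resize(t[175:365,220:370],None,fx=3,fy=3,interpolation=2)
b=cv2.resize(s[170:312,240:345],None,fx=4,fy=4,interpolation=2)[:568]
b=b[:,:340] if 0 else b
im=np.zeros((572,450+320,3),np.uint8);im[:570,:450]=a;b=cv2.resize(b,(320,433));im[:433,450:]=b
cv2.imwrite("pics/c1.png",im[:,:,::-1])
for n,im in(("top",t),("scene",s)):
  for q,z in(("rack",30),("amber_cell",83),("lamp_bed",18),("handwheel",141),("tester",50),("bearing",17)):
    for r in regions_of(n,q)[:3]:
        pts=np.argwhere(r["pixels"])[:,::-1].astype(np.float32)
        w=p2w(n,pts,z)[:,:2].astype(np.float32)
        m=cv2.minAreaRect(w);print(n,q,round(r["conf"],2),np.round(m[0]),np.round(m[1]),round(m[2],1))
# red handle pixels
  h=im.astype(int);m=(h[:,:,0]>150)&(h[:,:,1]<60)&(h[:,:,2]<60)
  k,l,st,ce=cv2.connectedComponentsWithStats(m.astype(np.uint8))
  print([(st[i].tolist(),ce[i].round(1).tolist(),p2w(n,ce[i],165)[0].round().tolist()) for i in range(1,k) if st[i][4]>4])
E
```

```text
top rack 0.84 [446.  95.] [169.  57.] 86.1
top amber_cell 0.63 [354.  83.] [18. 19.] 43.9
top amber_cell 0.5 [520.  66.] [18. 19.] 70.8
top lamp_bed 0.69 [652. 109.] [309. 117.] 83.4
top lamp_bed 0.68 [ 554. -295.] [25. 21.] 89.3
top handwheel 0.66 [ 507. -290.] [109. 109.] 87.6
top bearing 0.91 [424. 329.] [72. 69.] 89.2
[([473, 245, 5, 6, 25], [474.9, 247.0], [543.0, -259.0, 165.0]), ([459, 318, 5, 4, 17], [461.1, 319.6], [399.0, -225.0, 165.0])]
scene rack 0.91 [459.  88.] [180.  74.] 84.8
scene amber_cell 0.73 [467.  82.] [36. 68.] 62.1
scene amber_cell 0.64 [393.  59.] [22. 59.] 63.3
scene amber_cell 0.59 [555.  43.] [22. 52.] 56.3
scene handwheel 0.8 [ 514. -294.] [109. 111.] 68.7
scene tester 0.77 [ 793. -254.] [191. 115.] 74.6
scene bearing 0.75 [429. 322.] [71. 85.] 51.6
[([79, 0, 16, 20, 206], [86.3, 7.0], [-318.0, -56.0, 165.0]), ([11, 33, 64, 28, 577], [37.3, 45.8], [-232.0, -209.0, 165.0]), ([152, 284, 7, 17, 85], [155.5, 291.2], [536.0, -255.0, 165.0])]
```

View pics/c1.png

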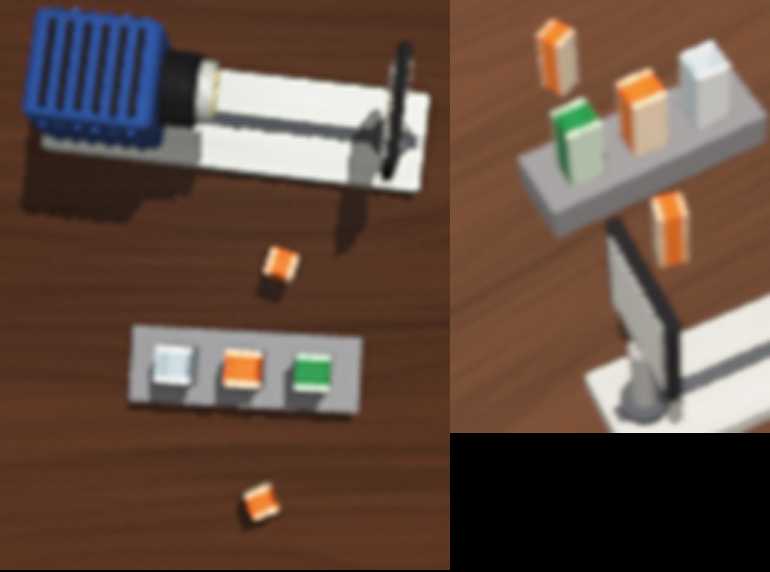

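Crop shows the racked amber cell at crop (243,369), clearly bigger than the loose ones at (281,264) and (261,502). Its pale frosted edges face ±x. Next I'll refine the wheel, bed and cell positions.

Run:
```python
from h import *
import cell
print("go",getattr(cell,"grasp_offset",None),[x for x in dir(cell) if not x.startswith("__")][:30])
t=cv2.imread("pics/top0.png")[:,:,::-1];s=cv2.imread("pics/scene0.png")[:,:,::-1]
# bed plate white, between lens and screen
for n,im,roi in(("top",t,(225,190,370,245)),("scene",s,(280,240,435,328))):
    g=im.astype(int);m=((g.min(2)>130)&(g.max(2)-g.min(2)<40))
    k=np.zeros_like(m);k[roi[1]:roi[3],roi[0]:roi[2]]=1;m&=k.astype(bool)
    nn,l,st,ce=cv2.connectedComponentsWithStats(m.astype(np.uint8));i=1+st[1:,4].argmax()
    if n=="top":
        up=[];lo=[]
        for c in range(300,345):
            r=np.flatnonzero(m[:,c]); up.append((c,r[0]-.5));lo.append((c,r[-1]+.5))
        for nm,e in(("up",up),("lo",lo)):
            w=p2w(n,e,18);p=np.polyfit(w[:,1],w[:,0],1);print(nm,"x=",p.round(3),"at y70",np.polyval(p,70).round(1),"yawdeg",np.degrees(-np.arctan(p[0])).round(2),"res",np.std(w[:,0]-np.polyval(p,w[:,1])).round(2))
    pts=np.argwhere(l==i)[:,::-1].astype(np.float32);w=p2w(n,pts,18)[:,:2].astype(np.float32)
    print(n,"platebox",[np.round(x,1) for x in cv2.minAreaRect(w)], cv2.boxPoints(cv2.minAreaRect(w)).round().tolist())
# orange
for n,im in(("top",t),("scene",s)):
    g=im.astype(int);m=(g[:,:,0]>170)&(g[:,:,2]<110)&(g[:,:,0]-g[:,:,2]>90)&(g[:,:,1]<170)&(g[:,:,1]>70)
    k,l,st,ce=cv2.connectedComponentsWithStats(m.astype(np.uint8))
    print(n,"orange",[(st[i].tolist(),p2w(n,ce[i],83)[0].round(1).tolist()) for i in range(1,k) if st[i][4]>15])
# wheel dial: white ring fit
    x0,y0,x1,y1=(435,220,530,312) if n=="top" else (85,262,195,355)
    m=np.zeros(g.shape[:2],np.uint8);m[y0:y1,x0:x1]=((g.min(2)>150)&(g.max(2)-g.min(2)<45))[y0:y1,x0:x1]
    pts=np.argwhere(m)[:,::-1];
    for z in(106,110):
        w=p2w(n,pts,z)[:,:2].astype(np.float32);print(n,"dial",z,cv2.minEnclosingCircle(w))
    r=[r for r in regions_of(n,"handwheel") ] if 0 else 0
print("lens/screen",p2w("top",[[292,205],[350,211]],130).round(), "beam guess")
```

```text
go 18.8 ['Unreachable', 'calibration', 'camera', 'grasp_offset', 'read_state', 'regions_of', 'sign_off']
up x= [1.31000e-01 6.61654e+02] at y70 670.8 yawdeg -7.46 res 0.66
lo x= [-1.34000e-01  6.03018e+02] at y70 593.6 yawdeg 7.63 res 12.28
top platebox [array([654.1,  58.3]), array([147.2,  40.3]), np.float64(84.3)] [[627.0, -13.0], [667.0, -17.0], [681.0, 130.0], [641.0, 134.0]]
scene platebox [array([601.2, 104.2]), array([292.7, 165. ]), np.float64(82.5)] [[500.0, -30.0], [664.0, -52.0], [702.0, 238.0], [539.0, 260.0]]
top orange [([421, 160, 18, 5, 18], [740.1, -190.2, 83.0]), ([310, 257, 8, 11, 47], [522.8, 67.4, 83.0]), ([294, 294, 13, 8, 88], [447.3, 96.3, 83.0]), ([584, 324, 30, 52, 241], [337.9, -532.0, 83.0]), ([119, 336, 5, 8, 19], [365.0, 474.0, 83.0]), ([302, 338, 11, 10, 52], [352.9, 83.9, 83.0]), ([125, 352, 6, 24, 49], [311.7, 460.0, 83.0]), ([134, 396, 6, 20, 44], [227.8, 438.9, 83.0]), ([4, 417, 141, 57, 694], [137.0, 564.1, 83.0])]
top dial 106 ((496.3820495605469, -275.5621032714844), 97.2046127319336)
top dial 110 ((496.17877197265625, -274.4175109863281), 96.86524200439453)
scene orange [([353, 34, 116, 94, 437], [275.5, 475.9, 83.0]), ([269, 176, 11, 24, 128], [388.3, 58.5, 83.0]), ([295, 194, 15, 23, 125], [455.5, 84.6, 83.0]), ([308, 233, 10, 24, 157], [557.7, 46.9, 83.0]), ([224, 445, 78, 35, 225], [861.0, -241.0, 83.0])]
scene dial 106 ((508.2347412109375, -289.3838806152344), 82.54361724853516)
scene dial 110 ((510.8265075683594, -289.37994384765625), 82.1704330444336)
lens/screen [[639. 111. 130.]
 [625. -10. 130.]] beam guess
```

```bash
python3 -m jog '[[50,[0,0,-0.1],0.0373],[50,[0,0,-0.1],0.0373],[50,[0,0,-0.1],0.0373],[50,[0.44,-0.325,0],0],[50,[0.44,-0.325,0],0],[50,[0.44,-0.325,0],0],[50,[0.44,-0.325,0],0],[50,[0.44,-0.325,0],0],[50,[0.44,-0.325,0],0],[50,[0.44,-0.325,0],0],[50,[0.44,-0.325,0],0],[50,[0.44,-0.325,0],0],[50,[0.44,-0.325,0],0],[50,[0.44,-0.325,0],0],[50,[0.44,-0.325,0],0],[50,[0.44,-0.325,0],0],[50,[0.44,-0.325,0],0],[50,[0.44,-0.325,0],0],[50,[0.44,-0.325,0],0]]' 15
python3 - <<'E'
from h import *
s=read_state();print(s["joints"],s["eef_pos"],s["eef_rot"])
sc=camera("scene");tp=camera("top")
im=np.zeros((480,800,3),np.uint8)
im[:480,:400]=cv2.resize(sc[235:379,80:200],(400,480),interpolation=2);im[:400,400:]=cv2.resize(tp[215:315,435:535],(400,400),interpolation=2)
cv2.imwrite("pics/h1.png",im[:,:,::-1])
for n in("scene","top"):
  for q in("handwheel","handle_grip"):
    for r in regions_of(n,q)[:2]: print(n,q,round(r["conf"],2),np.round(r["rect"]),p2w(n,r["rect"][:2],141 if q=="handwheel" else 165).round())
E
```

```text
clock: 3.7
eef_pos: [542.3, -255.5, 220.5]
eef_rot: [3.142, -0.0, 0.0]
wrist_force: [0.3, 0.1, 0.0]
finger_gap: 50.2
finger_force: 0.0
[-5.01336741e-01  4.00720735e-01  1.35087911e+00  1.47452869e-05
  1.38995241e+00  1.06923696e+00] [ 542.29591192 -255.45908107  220.45712819] [ 3.14158595e+00 -4.23962467e-05  2.19979288e-04]
scene handwheel 0.75 [132. 300.  67.  56.] [[ 515. -295.  141.]]
scene handwheel 0.17 [238. 435. 125.  88.] [[ 814. -254.  141.]]
scene handle_grip 0.68 [155. 296.  18.  16.] [[ 544. -259.  165.]]
top handwheel 0.5 [487. 266.  52.  20.] [[ 506. -289.  141.]]
```

View pics/h1.png

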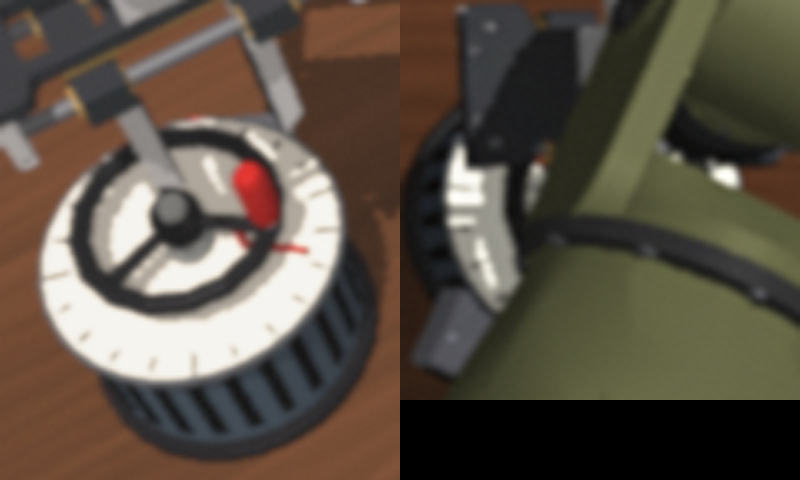

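The crop shows the open fingers straddling the red handle, fingertips at scene (131,290) and (166,271). The handle runs from its top at (154,286) down to (159,301), with the hub knob near (132,299).

Run:
```python
from h import *
print(w2p("scene",[[542.3,-255.5,220.5],[542.3,-230.5,220.5],[542.3,-280.5,220.5]]).round(1))
print("handle top",p2w("scene",[[154.2,286]],191).round(1),"mid",p2w("scene",[[157.2,293.2]],165).round(1),"bottom",p2w("scene",[[159.5,300.5]],143).round(1))
sc=camera("scene");g=sc.astype(int);m=(g[:,:,0]>110)&(g[:,:,1]<60)&(g[:,:,2]<60);m[:, :130]=0;m[:,175:]=0;m[:275]=0
p=np.argwhere(m);print(p.min(0),p.max(0),p.mean(0),len(p))
t=np.linspace(0,2*np.pi,13)[:-1]
for z,r in((135,50),):print(w2p("scene",np.c_[508.5+r*np.cos(t),-290+r*np.sin(t),0*t+z]).round().tolist())
# dark rim ellipse fit
m=np.zeros(g.shape[:2],np.uint8);r=regions_of("scene","handwheel")[0]
c,_=cv2.findContours(r["pixels"].astype(np.uint8),0,cv2.CHAIN_APPROX_NONE);c=max(c,key=len)[:,0]
w=p2w("scene",c,135)[:,:2]
from scipy.optimize import least_squares
f=least_squares(lambda a:np.hypot(*(w-a[:2]).T)-a[2],[508,-290,55],loss="soft_l1",f_scale=1.5);print("rim",f.x.round(1))
```

```text
[[148.4 276.7]
 [162.7 269.3]
 [133.7 284.3]]
handle top [[ 543.4 -253.6  191. ]] mid [[ 541.6 -254.1  165. ]] bottom [[ 542.5 -255.9  143. ]]
[283 151] [302 162] [292.73417722 156.91139241] 158
[[146.0, 320.0], [158.0, 309.0], [163.0, 296.0], [161.0, 284.0], [151.0, 276.0], [138.0, 273.0], [123.0, 277.0], [111.0, 287.0], [105.0, 300.0], [107.0, 312.0], [116.0, 321.0], [131.0, 324.0]]
rim [ 516.6 -293.4   50.1]
```

```bash
python3 -m jog '[[40,[0,0,0.3],0],[40,[0,0,0.4],0],[40,[0,0,0.4],0],[40,[0,0,0.26],0],[10,[0,0,0],0],[10,[0,0,0],0],[10,[0,0,0],0],[10,[0,0,0],0],[10,[0,0,0],0]]' 12
```

```text
clock: 5.0
eef_pos: [541.9, -256.2, 153.4]
eef_rot: [3.141, -0.002, 0.001]
wrist_force: [0.5, 2.8, 4.7]
finger_gap: 17.8
finger_force: 12.0
```

```bash
python3 -m jog '[[10,[0.112,0.1335,0],0],[10,[0.087,0.151,0],0],[10,[0.0596,0.1638,0],0],[10,[0.0303,0.1717,0],0]]'; python3 -m jog '[[10,[0,0.1743,0],0],[10,[-0.0303,0.1717,0],0]]';python3 -m jog '[[10,[0,0,0],0]]'
```

```text
clock: 5.4
eef_pos: [556.9, -287.8, 153.4]
eef_rot: [3.141, -0.002, 0.001]
wrist_force: [1.1, 2.7, 6.7]
finger_gap: 17.2
finger_force: 12.0
clock: 5.6
eef_pos: [555.2, -305.3, 153.4]
eef_rot: [3.14, -0.002, 0.0]
wrist_force: [1.4, 3.0, 7.6]
finger_gap: 17.9
finger_force: 12.0
clock: 5.7
eef_pos: [554.8, -306.4, 153.4]
eef_rot: [3.14, -0.002, -0.001]
wrist_force: [1.5, -3.1, 5.4]
finger_gap: 17.6
finger_force: 12.0
```

```bash
python3 -m jog '[[10,[-0.0596,0.1638,0],0],[10,[-0.087,0.151,0],0],[10,[-0.112,0.1335,0],0],[10,[-0.1335,0.112,0],0],[10,[-0.151,0.087,0],0],[10,[-0.1638,0.0596,0],0]]'; python3 -m jog '[[10,[-0.1717,0.0303,0],0],[10,[-0.1743,0,0],0],[10,[-0.1717,-0.0303,0],0],[10,[-0.1638,-0.0596,0],0],[10,[-0.151,-0.087,0],0],[10,[-0.1335,-0.112,0],0]]';python3 -m jog '[[10,[0,0,0],0]]'
```

```text
clock: 6.3
eef_pos: [519.4, -340.5, 153.4]
eef_rot: [3.141, -0.002, 0.0]
wrist_force: [2.0, 6.5, 7.6]
finger_gap: 17.9
finger_force: 12.0
clock: 6.9
eef_pos: [471.4, -327.4, 153.4]
eef_rot: [3.14, -0.003, 0.0]
wrist_force: [7.3, 4.0, 5.5]
finger_gap: 17.3
finger_force: 12.0
clock: 7.0
eef_pos: [471.0, -326.8, 153.4]
eef_rot: [3.141, -0.002, 0.0]
wrist_force: [2.3, 4.7, 5.6]
finger_gap: 17.4
finger_force: 12.0
```

```bash
python3 -m jog '[[10,[-0.112,-0.1335,0],0],[10,[-0.087,-0.151,0],0],[10,[-0.0596,-0.1638,0],0],[10,[-0.0303,-0.1717,0],0],[10,[0,-0.1743,0],0],[10,[0.0303,-0.1717,0],0]]'; python3 -m jog '[[10,[0.0596,-0.1638,0],0],[10,[0.087,-0.151,0],0],[10,[0.112,-0.1335,0],0],[10,[0.1335,-0.112,0],0],[10,[0.151,-0.087,0],0],[10,[0.1638,-0.0596,0],0]]';python3 -m jog '[[10,[0.1717,-0.0303,0],0],[10,[0,0,0],0]]'
```

```text
clock: 7.6
eef_pos: [458.4, -279.4, 153.4]
eef_rot: [3.139, -0.002, -0.0]
wrist_force: [6.1, -3.7, 4.1]
finger_gap: 17.5
finger_force: 12.0
clock: 8.2
eef_pos: [493.5, -243.7, 153.3]
eef_rot: [3.14, -0.0, 0.0]
wrist_force: [-2.2, -3.2, 9.0]
finger_gap: 18.0
finger_force: 12.0
clock: 8.4
eef_pos: [502.8, -242.1, 153.3]
eef_rot: [3.14, -0.002, 0.001]
wrist_force: [2.1, 0.9, 8.8]
finger_gap: 18.0
finger_force: 12.0
```

Now creep to the stop.

```bash
python3 -m jog '[[10,[0.0872,-0.0076,0],0],[10,[0.0872,0.0076,0],0],[10,[0,0,0],0]]'; python3 -m jog '[[10,[0.0866,0.0116,0],0],[10,[0,0,0],0]]';python3 -m jog '[[10,[0.085,0.02,0],0],[10,[0,0,0],0]]';python3 -m jog '[[10,[0.083,0.027,0],0],[10,[0,0,0],0]]'
```

```text
clock: 8.7
eef_pos: [511.2, -242.2, 153.4]
eef_rot: [3.141, -0.001, 0.0]
wrist_force: [2.2, 1.5, 8.5]
finger_gap: 17.7
finger_force: 12.0
clock: 8.9
eef_pos: [514.9, -242.5, 153.3]
eef_rot: [3.141, 0.0, 0.0]
wrist_force: [-3.3, 5.3, 11.2]
finger_gap: 17.5
finger_force: 12.0
clock: 9.1
eef_pos: [518.6, -242.6, 152.8]
eef_rot: [-3.14, 0.002, 0.0]
wrist_force: [-7.1, 9.2, 11.4]
finger_gap: 17.7
finger_force: 12.0
clock: 9.3
eef_pos: [523.4, -242.8, 152.9]
eef_rot: [-3.138, 0.001, 0.001]
wrist_force: [-2.6, 17.5, 11.2]
finger_gap: 17.5
finger_force: 12.0
```

Run:
```python
from h import *
sc=camera("scene");cv2.imwrite("pics/w2.png",cv2.resize(sc[240:370,80:230],(690,598),interpolation=2)[:,:,::-1])
print(read_state()["wrist_force"],w2p("scene",[[523.4,-242.8,190],[515,-242,190]]))
```

```text
[-1.48369326 16.67410189 11.46375125] [[155.30655925 274.52326315]
 [153.64431092 270.72468174]]
```

View pics/w2.png

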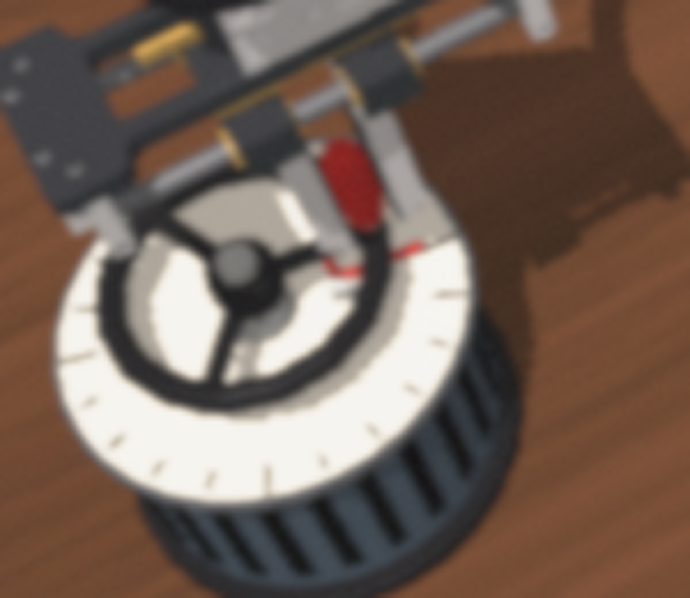

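The crop shows the fingers on the handle (px ~156,273), with the pointer tip at px ~(172,293).

Run:
```python
from h import *
for z in (110,):
  w=p2w("scene",[[172.4,310],[172.2,293]],z)[:,:2]-[507,-291];print(w,np.degrees(np.arctan2(w[:,1],w[:,0])))
w=p2w("scene",[[156.1,272.6]],191)[:,:2]-[507,-291];print(w,np.degrees(np.arctan2(w[:,1],w[:,0])))
# tick marks/ zero: dial ticks
```

```text
[[44.59252515 47.21023661]
 [13.20971731 61.71250907]] [46.63331893 77.91801869]
[[14.37800757 50.81074474]] [74.19998322]
```

```bash
python3 -m jog '[[10,[0,-0.01,0],0],[10,[0,0,0],0]]' 35; python3 -m jog '[[10,[0.08,0.01,0],0],[10,[0,0,0],0]]';python3 -m jog '[[10,[0.08,0.025,0],0],[10,[0,0,0],0]]'
```

```text
clock: 9.55
eef_pos: [523.4, -242.7, 152.9]
eef_rot: [-3.139, 0.0, 0.001]
wrist_force: [-0.6, 13.7, 8.7]
finger_gap: 17.4
finger_force: 35.0
clock: 9.75
eef_pos: [526.5, -242.8, 152.5]
eef_rot: [-3.138, 0.003, 0.001]
wrist_force: [-7.3, 16.5, 12.3]
finger_gap: 16.0
finger_force: 33.3
clock: 9.95
eef_pos: [531.5, -245.9, 152.4]
eef_rot: [3.141, -0.0, 0.001]
wrist_force: [3.2, 0.7, 1.9]
finger_gap: 10.2
finger_force: 1.2
```

```bash
python3 -m jog '[[20,[0,0,0],0],[40,[0,0,0],0],[40,[0,0,-0.5],0],[40,[0,0,-0.5],0],[0,[-0.46,-0.04,0],0],[0,[-0.46,-0.04,0],0],[0,[0,0,0],0],[0,[0,0,0.5],0],[0,[0,0,0.4],0],[0,[0,0,0],0]]' 30; python3 -m jog '[[0,[0.12,0,0],0],[0,[0.12,0,0],0],[0,[0,0,0],0]]'; python3 -m jog '[[0,[0.1,0,0],0],[0,[0,0,0],0]]'
python3 - <<'E'
from h import *
sc=camera("scene");cv2.imwrite("pics/w3.png",cv2.resize(sc[240:370,80:230],(690,598),interpolation=2)[:,:,::-1])
E
```

```text
clock: 10.95
eef_pos: [484.5, -241.6, 155.0]
eef_rot: [-3.14, 0.004, 0.0]
wrist_force: [0.3, -1.0, 0.2]
finger_gap: 0.6
finger_force: 0.0
clock: 11.25
eef_pos: [498.1, -242.2, 158.3]
eef_rot: [3.141, -0.001, 0.001]
wrist_force: [0.6, 0.3, 0.7]
finger_gap: 0.4
finger_force: 0.0
clock: 11.45
eef_pos: [499.3, -242.3, 158.1]
eef_rot: [-3.141, 0.008, 0.0]
wrist_force: [-31.0, 0.4, 17.0]
finger_gap: 0.6
finger_force: 15.3
```

View pics/w3.png

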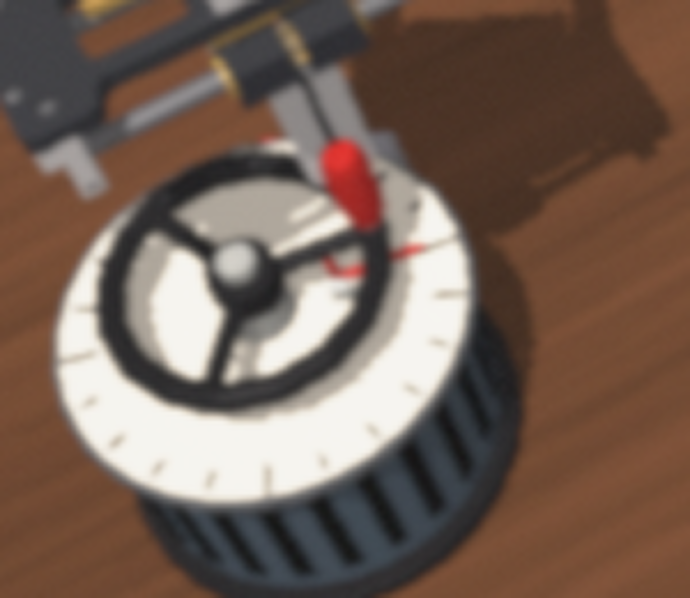

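The pointer is unmoved at (425,247) in the crop. A 31 N push on the handle does not turn it any further, so the wheel is at its stop. On to the cell.

```bash
python3 -m jog '[[0,[-0.15,0,0],0],[0,[-0.1,0,0],0],[0,[0,0,-0.5],0],[0,[0,0,-0.5],0],[0,[0,0,-0.5],0],[60,[-0.06,-0.483,0],0],[60,[-0.06,-0.483,0],0],[60,[-0.06,-0.483,0],0],[60,[-0.06,-0.483,0],0],[60,[-0.06,-0.483,0],0],[60,[-0.06,-0.483,0],0],[60,[-0.06,-0.483,0],0],[60,[-0.06,-0.483,0],0],[60,[-0.06,-0.483,0],0],[60,[-0.06,-0.483,0],0],[60,[-0.06,-0.483,0],0],[60,[-0.06,-0.483,0],0],[60,[-0.06,-0.483,0],0],[60,[-0.06,-0.483,0],0]]' 20
python3 -m jog '[[60,[0,0,0],-0.0435],[60,[0,0,0],-0.0435],[60,[0,0,0],-0.0435],[60,[0,0,0],-0.0435],[60,[0,0,0],-0.0435],[60,[0,0,0],-0.0435],[60,[0,0,0],-0.0435],[60,[0,0,0],-0.0435],[60,[0,0,0],-0.0435],[60,[0,0,0],-0.0435],[60,[0,0,0],-0.0435],[60,[0,0,0],0]]'
python3 - <<'E'
from h import *
sc=camera("scene");tp=camera("top")
im=np.zeros((600,800,3),np.uint8)
im[:600,:500]=cv2.resize(sc[150:270,240:340],(500,600),interpolation=2);im[:300,500:]=cv2.resize(tp[260:340,265:345],(300,300),interpolation=2)
cv2.imwrite("pics/c2.png",im[:,:,::-1])
n="scene"
for x0,y0,z in((447.3,96.3,83),):
  for a in(-4,):
    a=np.radians(a);R=np.array([[np.cos(a),-np.sin(a)],[np.sin(a),np.cos(a)]])
    c=np.array([[-12.5,-12.5],[12.5,-12.5],[12.5,12.5],[-12.5,12.5]])@R.T+[x0,y0]
    print((5*(w2p(n,np.c_[c,[z]*4])-[240,150])).round().tolist())
E
```

```text
clock: 13.4
eef_pos: [447.6, 97.3, 232.9]
eef_rot: [-3.141, -0.001, 0.0]
wrist_force: [1.3, -0.9, -0.1]
finger_gap: 59.9
finger_force: 0.0
clock: 14.6
eef_pos: [447.8, 96.3, 232.8]
eef_rot: [3.141, -0.0, 1.506]
wrist_force: [-1.0, -0.2, 0.7]
finger_gap: 60.1
finger_force: 0.0
[[275.0, 228.0], [304.0, 269.0], [357.0, 246.0], [327.0, 205.0]]
```

View pics/c2.png

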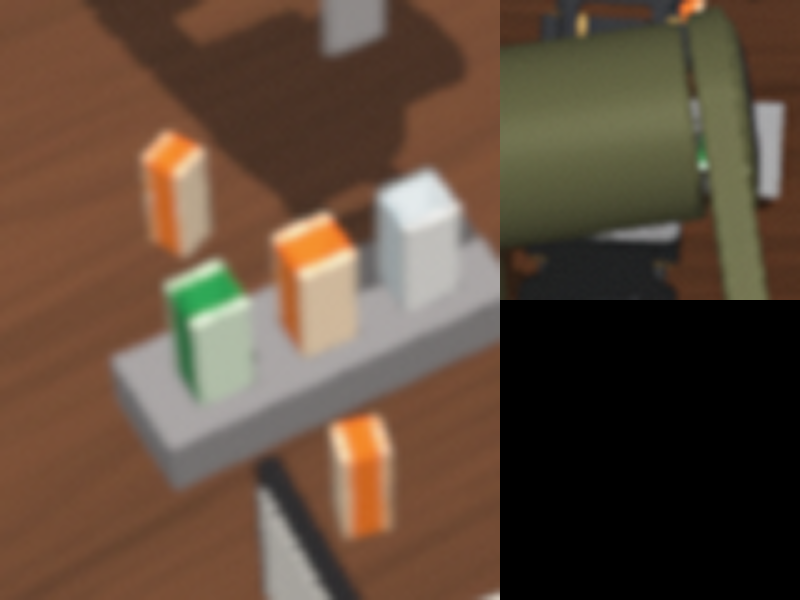

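The crop shows the cell's top corners at (273,232), (300,268), (357,247) and (327,212), within a pixel of the prediction. The tool is centred over it, so I'll descend and grip.

```bash
python3 -m jog '[[60,[0,0,0.6],0],[60,[0,0,0.6],0],[60,[0,0,0.6],0],[60,[0,0,0.6],0],[60,[0,0,0.6],0],[60,[0,0,0.4],0],[60,[0,0,0.38],0],[60,[0,0,0],0]]'; python3 -m jog '[[20,[0,0,0],0],[20,[0,0,0],0],[20,[0,0,0],0],[20,[0,0,0],0],[20,[0,0,0],0],[20,[0,0,0],0]]' 20
```

```text
clock: 15.5
eef_pos: [446.5, 96.0, 41.7]
eef_rot: [-3.138, 0.001, 1.5]
wrist_force: [0.1, -0.7, 0.6]
finger_gap: 60.4
finger_force: 0.0
clock: 16.1
eef_pos: [447.8, 96.2, 43.8]
eef_rot: [3.141, -0.0, 1.503]
wrist_force: [-0.1, 0.1, 5.1]
finger_gap: 24.6
finger_force: 20.0
```

```bash
python3 -m jog '[[20,[0,0,-0.2],0],[20,[0,0,-0.3],0],[20,[0,0,-0.3],0],[20,[0,0,-0.3],0],[20,[0,0,-0.3],0],[20,[0,0,-0.29],0],[20,[0,0,0],0]]'
python3 - <<'E'
from h import *
X,Y,a=631,50,np.radians(-7)
R=np.array([[np.cos(a),-np.sin(a),0],[np.sin(a),np.cos(a),0],[0,0,1]])
F=lambda P:np.array(P,float)@R.T+[X,Y,0]
t=np.linspace(0,2*np.pi,40)
L=[[[37.5,-95,18],[37.5,140,18]],[[-37.5,-95,18],[-37.5,140,18]],[[37.5,-95,0],[37.5,140,0]],
 np.c_[27*np.cos(t),0*t+60,130+27*np.sin(t)],[[-43,-61,87],[43,-61,87],[43,-61,173],[-43,-61,173],[-43,-61,87]]]
out=[]
sc=camera("scene")
for n,im,(x0,y0,x1,y1),k in(("top",cv2.imread("pics/top0.png"),(225,175,375,250),5.2),("scene",sc[:,:,::-1],(280,185,440,330),None)):
    k=k or 3.0
    if n=="scene":k=1.4*2
    c=cv2.resize(im[y0:y1,x0:x1],None,fx=k,fy=k,interpolation=2).copy()
    for l in L:
        p=(w2p(n,F(l))-[x0-.5,y0-.5])*k
        cv2.polylines(c,[p.round().astype(np.int32)],False,(0,255,255),1)
    out.append(c)
h=np.zeros((600,800,3),np.uint8)
a,b=out;b=b[:600-min(a.shape[0],390)];a=a[:390,:780]
print(a.shape,b.shape)
cv2.imwrite("pics/o1.png",np.vstack([np.pad(a,((0,0),(0,780-a.shape[1]),(0,0))),np.pad(cv2.resize(out[1],None,fx=.5,fy=.5),((0,0),(0,780-out[1].shape[1]//2),(0,0)))]) [:600])
E
```

```text
clock: 16.8
eef_pos: [448.3, 96.2, 129.9]
eef_rot: [3.139, -0.001, 1.504]
wrist_force: [-0.4, 0.0, -1.5]
finger_gap: 24.9
finger_force: 20.0
(390, 780, 3) (210, 448, 3)
```

View pics/o1.png

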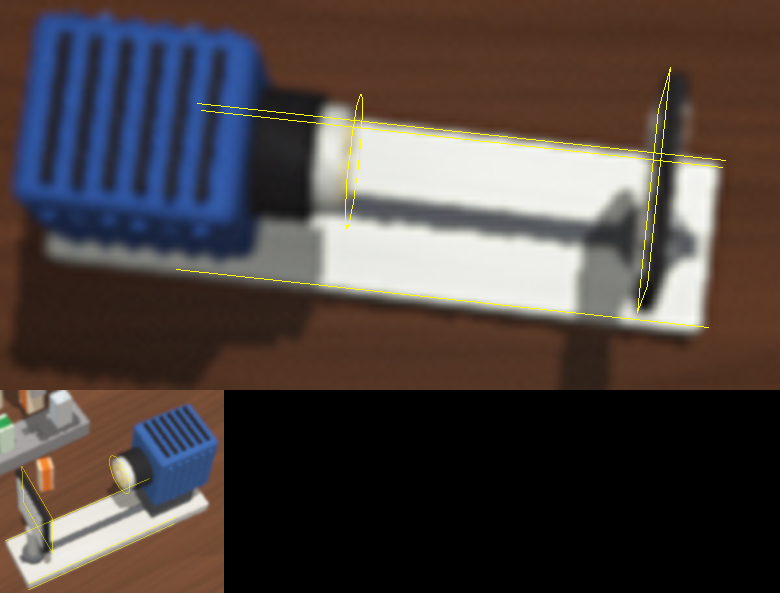

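The overlay fits the plate edges, the lens (crop x~350) and the screen (crop x~655) to within about 2 mm. Carrying the cell in now.

```bash
python3 -m jog '[[20,[0,0,0.03],0.0176],[20,[-0.0407,0.312,0],0],[20,[-0.0407,0.312,0],0],[20,[-0.0407,0.312,0],0],[20,[-0.0407,0.312,0],0],[20,[-0.0407,0.312,0],0],[20,[-0.0407,0.312,0],0],[20,[-0.0407,0.312,0],0],[20,[-0.0407,0.312,0],0],[20,[-0.0407,0.312,0],0],[20,[-0.0407,0.312,0],0],[20,[-0.0407,0.312,0],0],[20,[-0.0407,0.312,0],0],[20,[0,0,0],0],[20,[0,0,0],0],[20,[0,0,0],0]]'
python3 - <<'E'
from h import *
s=read_state();print(s["eef_pos"],s["eef_rot"],s["finger_gap"])
sc=camera("scene");x0,y0,k=280,170,5
c=cv2.resize(sc[170:290,280:440],None,fx=k,fy=k,interpolation=2)[:,:,::-1].copy()
a=s["eef_rot"][2]-np.pi/2;R=np.array([[np.cos(a),-np.sin(a),0],[np.sin(a),np.cos(a),0],[0,0,1]])
for X,Y,col in((631,49,(0,255,0)),):
  V=[[x,y,z] for z in(92.5,167.5) for x,y in((-12.5,-12.5),(12.5,-12.5),(12.5,12.5),(-12.5,12.5))]
  p=((w2p("scene",np.array(V)@R.T+[X,Y,0])-[x0-.5,y0-.5])*k).round().astype(np.int32)
  cv2.polylines(c,[p[:4],p[4:]],True,col,1)
cv2.imwrite("pics/f1.png",c)
E
```

```text
clock: 18.45
eef_pos: [629.7, 49.2, 126.0]
eef_rot: [-3.141, 0.0, 1.448]
wrist_force: [-0.3, 0.1, -0.9]
finger_gap: 24.8
finger_force: 20.0
[629.65345261  49.23349438 126.03987733] [-3.14068668e+00  1.23570218e-04  1.44843264e+00] 24.832039506422493
```

View pics/f1.png

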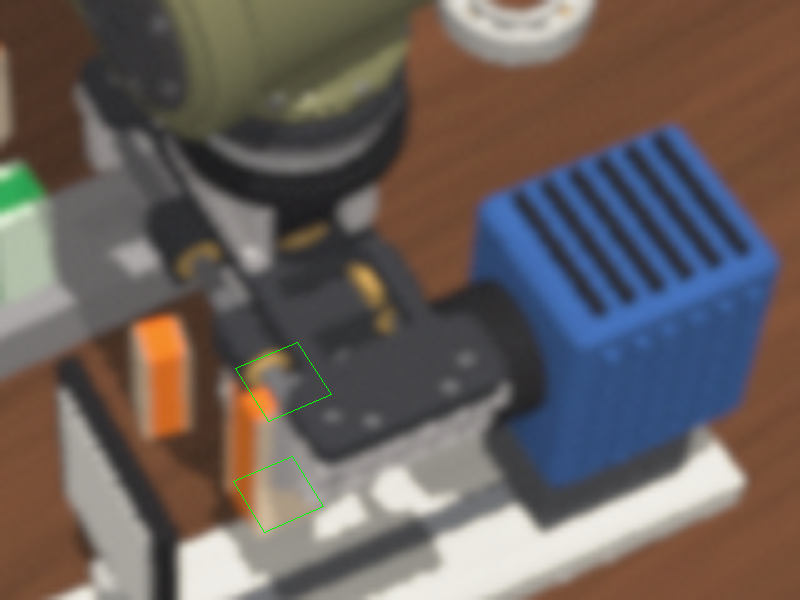

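The cell hangs upright in the gap, orange face at crop (250,450). One numeric check of cell against bed in the same scene camera.

Run:
```python
from h import *
from scipy.optimize import least_squares
s=read_state();sc=camera("scene");g=sc.astype(int)
m=(g[:,:,0]>150)&(g[:,:,0]-g[:,:,2]>90);m[:,:322]=0;m[:,345:]=0;m[:245]=0;m[285:]=0
p=np.argwhere(m)[:,::-1];print("orange",len(p),p.min(0),p.max(0))
a=np.radians(-7.1);ux=np.array([np.cos(a),np.sin(a),0]);uy=np.array([-np.sin(a),np.cos(a),0])
C=np.array([s["eef_pos"][0],s["eef_pos"][1],0])
for z0 in(s["eef_pos"][2]-43.8+8,):
  print("pred orange face",w2p("scene",[C-12.5*uy+x*ux+[0,0,z] for z in(z0,z0+75) for x in(-9.5,9.5)]).round(1).tolist())
for r in range(262,276,2): print(r,(lambda q:(q.min(),q.max()) if len(q) else None)(np.flatnonzero(m[r])),end=" ")
# plate +x edges in original scene image: brightness along columns
im=cv2.imread("pics/scene0.png").astype(int)
print()
for y in(-30,0,30,60,90):
  B=np.array([631,49,0])+y*uy
  prof=[]
  for x in np.arange(28,46,1.5):
    u=w2p("scene",[B+x*ux+[0,0,18]])[0];prof.append(int(cv2.getRectSubPix(im.mean(2).astype(np.float32),(1,1),tuple(map(float,u)))[0,0]))
  print(y,prof)
```

```text
orange 130 [326 247] [334 272]
pred orange face [[326.5, 267.0], [331.2, 274.7], [327.0, 244.5], [331.9, 252.5]]
262 (np.int64(326), np.int64(330)) 264 (np.int64(326), np.int64(330)) 266 (np.int64(326), np.int64(330)) 268 (np.int64(327), np.int64(330)) 270 (np.int64(328), np.int64(330)) 272 (np.int64(329), np.int64(329)) 274 None 
-30 [234, 233, 233, 232, 231, 229, 222, 207, 188, 171, 158, 143]
0 [235, 234, 234, 232, 232, 229, 224, 210, 193, 175, 162, 150]
30 [234, 234, 233, 232, 231, 228, 223, 208, 188, 172, 158, 145]
60 [231, 231, 230, 229, 229, 227, 223, 209, 191, 172, 157, 144]
90 [231, 231, 230, 229, 228, 225, 220, 206, 188, 171, 159, 148]
```

```bash
python3 -m jog '[[20,[0,0.045,-0.035],0],[20,[0,0,0],0],[20,[0,0,0],0],[20,[0,0,0],0],[20,[0,0,0],0],[20,[0,0,0],0]]'; python3 -c "
from cell import *
print(sign_off())"
```

```text
clock: 19.15
eef_pos: [632.6, 48.7, 128.2]
eef_rot: [-3.141, 0.0, 1.448]
wrist_force: [-0.3, -1.4, -2.0]
finger_gap: 24.8
finger_force: 20.0
the job is handed in; nothing more can be done
None
```

I've handed the job in at about 19 s on the clock: the handwheel is at its stop (a 31 N push turned it no further), and the gripper is holding the amber cell by its frosted faces, upright in the middle of the beam; sign-off gave no verdict, so I don't know the judged result.

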